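# Show a printed photo tile to the inspection camera

### The job

Take the ceramic tile printed with the orange sun over blue water out of the cooling rack and hold it up in the air in front of the inspection camera: picture towards the lens and right way up, square to the lens (which may look downwards), the middle of the tile centred on the lens axis, with 120 mm between picture and lens. The fresh print marks easily, so grip it gently, with no more than about 30 N, and leave the other tiles, the camera and everything else as they are. Finish while still holding the tile there, steady in the air.

Things in the scene. Friction and masses are not known exactly. Their poses are not given: they have to be found in the camera images.
- tile_sun: the tile to show: white ceramic, 9 mm thick, 60 wide, 80 tall, 90 to 145 g, upright in any of the rack's three places, bottom 8 mm and top edge 88 mm above the bench. Picture on one face: orange disc in light blue sky over dark blue water; back white, top edge orange. Origin: middle of its underside; x out of the picture (at first away from the robot, as the rack's x), y along its width, z up
- sun_face (a point): middle of the picture side of the sun tile: 4.5 mm along the tile's x and 40 mm along its z from its origin; same axes as the tile
- sun_sight (a point): imaginary point 120 mm straight out from the middle of the sun tile's picture side: the lens should come here
- lens (a point): middle of the front of the camera lens, about 0.25 m above the bench. Same axes as the camera head: the camera looks along its -x, y is sideways, z is the top of its picture. The tile is shown rightly when its axes are parallel to these (same way round) and sun_face lies at x = -0.120, y = 0, z = 0 here.
- camera_head: inspection camera: grey box 50 x 46 x 46 mm with a black lens tube (26 mm across) in a white ring light (64 mm across), 0.25 m up on its post. Origin at its tilt hinge, 51 mm behind the lens front. It looks along its -x, towards the robot's side, level or up to 0.35 rad downwards; a stiff hinge keeps the tilt. y sideways, z its up
- camera_stand: fixed stand of the camera: steel base plate 110 x 110 x 14 mm with an upright post 20 mm across, 0.30 m tall, in its middle; origin under the base centre, z up; the camera looks to its -x side, the lens about 0.096 m in front of the post axis
- rack: fixed aluminium cooling rack: base 56 x 262 x 8 mm, one slot along its y between two rails (each 8 mm thick, tops 28 mm above the bench), 12 mm wide, 20 mm deep; end plates 36 mm high. Origin under its centre. Three tiles stand in the slot side by side, 80 mm apart (20 mm gaps), pictures towards the rack's +x
- tile_red: tile of the same size with a red heart on pink and a red top edge, same frame as tile_sun; leave it alone
- tile_green: tile of the same size with a green tree on pale green and a green top edge, same frame as tile_sun; leave it alone
- tape: amber roll of tape lying flat, 80 mm across, 20 mm high; origin under its centre; leave it alone
- squeegee: yellow squeegee blade 100 x 60 x 8 mm with a blue grip strip (20 mm high), lying flat; origin under its centre; leave it alone
- cleaner: blue jar with white cap and pale label, 60 mm across, 90 mm tall; origin under its centre; leave it alone
- mug: white mug, 80 mm across, 95 mm tall, handle to its +y; origin under its centre; leave it alone
- scraper: spatula 200 mm long lying on the bench along its x; leave it alone
Things that resemble listed ones, but are neither listed nor needed, are in the scene too. Leave any purple look-alike of the tile_sun alone.

How it is judged (in metres and radians):
On the way:
1. the sun tile is lifted clear of the rack (height (world z) of tile_sun above 0.05 m and contact force between tile_sun and rack below 0.05 N and contact force between the fingers and tile_sun above 1 N), for 0.1 s.
At the end, for the whole second after the job is handed in: Fingers hold the sun tile at rest (under 20 mm/s), bottom over 0.10 m up, off rack and camera; middle of its picture side 120 +/- 20 mm before the lens, within 15 mm of the lens axis sideways and up-down; picture to the lens, upright, axes within 0.15 rad of the camera's (x of sun_face in the frame of lens between -0.14 and -0.1 m and y of sun_face in the frame of lens between -0.015 and 0.015 m and z of sun_face in the frame of lens between -0.015 and 0.015 m and angle between the x axis of tile_sun and the x axis of camera_head, either way round below 0.15 rad and angle between the y axis of tile_sun and the y axis of camera_head, either way round below 0.15 rad and distance between sun_sight and lens below 0.06 m and angle between tile_sun's own z axis and vertical below 0.8 rad and linear speed of tile_sun below 0.02 m/s and angular speed of tile_sun below 0.2 rad/s and height (world z) of tile_sun above 0.1 m and contact force between the fingers and tile_sun above 1 N and contact force between tile_sun and rack below 0.1 N and contact force between tile_sun and camera_stand below 0.1 N); the arm keeps its last pose, push and grip.
It fails at once if the tape, squeegee, jar, mug or scraper is moved by more than 25 mm (distance of any of tape, squeegee, cleaner, mug, scraper from where it was at the start of the episode above 0.025 m).
It fails at once if the red or green tile is shifted by more than 15 mm or tipped by more than 0.25 rad (distance of any of tile_red, tile_green from where it was at the start of the episode above 0.015 m or angle between any of tile_red, tile_green's own z axis and vertical above 0.25 rad).
It fails at once if the inspection camera is pushed out of its setting (lens moved by more than 8 mm) (distance of lens from where it was at the start of the episode above 0.008 m).
It fails at once if the sun tile is gripped too hard: the two fingers' pushes on it add up to more than 90 N (45 N each) (contact force between the fingers and tile_sun above 90 N).
It also fails if it takes over 38 s, if anything falls off the work surface, if the arm or the gripper's body presses on something with over 40 N, if the wrist force passes 120 N, or if a joint passes its speed limit or range.

### The arm

A 6-joint arm with a two-finger parallel gripper is mounted at the origin on the work surface. World frame = base frame: x ahead of the robot, y to its left, z up, the work surface at z = 0. Lengths are in mm, angles in rad, forces in N, time in s.
With the tool pointing down it reaches from about 350 to 975 mm from the base axis. Payload 7.1 kg.
Tool frame: the origin (TCP) lies on the mounting face of the last link; the fingertips stand 182 mm ahead of it and the grasp point (between the pads) lies 163 mm ahead of it (ctrl.tip_reach is the distance from the TCP to the fingertips, in mm); z points along the fingers, y is the direction in which the jaws open and shut (so a half turn about z gives the same grasp; the last joint's range is limited). The gripper opens to 88 mm and grips with 3 to 60 N. Pads are 20 mm wide; open, the fingers measure 115 mm over their backs; the gripper's body (75 mm by 178 mm) begins 61 mm behind the grasp point.
Start: joints at [-1.23, 0.423, 1.63, -0, 1.089, -0.019], TCP at [220.071, -584.957, 404.675] pointing down, gripper open.
Joint ranges: [-3, 3], [-0.9, 2.11], [0.09, 2.58], [-1.31, 4.45], [0.11, 2.69], [-2.54, 2.54]. Speed limits (rad/s): [2.39, 2.39, 3.01, 3.14, 3.14, 3.14].

### API

Orientations are given as a rotation vector (axis times angle).
In Python, from workcell import ctrl gives the robot as it stands.
- The arm moves only by the tool jog_arm, never from a script. Its argument "steps" is a list that holds one entry, the list of rows, each a list of 7 numbers: the shift along the tool's x, y, z in m, then the turn, a rotation vector about the tool's x, y, z in degrees, then the gripper's target within -1 to 1 (shut at 1, half-way at 0, fully open at -1). A call has 1 to 20 rows; each row shifts and turns the commanded pose from where the row before left it, along the tool's axes as they then stand; what a row does not reach is not made up. A row lasts 1/12 s, in which the tool goes at most 41.7 mm and 7.16 degrees, less where a joint would pass 70% of its speed; a pose out of reach is approached as far as the arm can. A call is refused whole if a number of a shift passes 0.0417 or a number of a turn 7.16, either way. A call with a gripper value outside its range is refused whole. The fingers move at their own pace and stop on an object; the grip force is fixed at half the most. Time passes only in rows, so rows that do not move let the fingers close. It gives the time, the measured TCP pose, the force and the opening at its end, in the units of the state.
- ctrl.get_obs(): the state, without advancing time (a new reading comes with each control period).
- ctrl.get_image(name): name is "side" or "top"; returns the picture (420x560x3 uint8, red, green, blue); there is no depth.
- ctrl.camera_info(name): a dict with "fx", "fy", "cx", "cy" (pixels), "dist" ([k1, k2, p1, p2, k3] as OpenCV has them; the pictures are not rectified), "origin" and "attitude" of the camera in the world. Camera axes: x right, y down, z forward; pixel columns grow to the right and rows downward; lengths in mm; the calibration is good to about 2 mm. A picture is of the moment at which its call begins. camera_info takes no time and is no camera call.
- ctrl.close_job(): hands the job in, once; it reports no verdict.
Trained networks look in the newest picture that a camera, given by its name, has taken for a name from the list of things; names that differ only in an ending like _2 or _b are one class to them, and where a whole thing is asked for, a point or a joint stands for the part that bears it (a point fixed in the world has none). Each returns a list of dicts, best first, with "p" (0 to 1); they miss things now and then, are a little off and sometimes report something else, mostly with a low value. They report only what shows in the picture. A call takes as long as a camera call. They do not tell look-alikes from the thing itself.
- ctrl.look_for(thing, camera): "bbox" ([left, top, right, bottom] in pixels, round what is visible of it).
- ctrl.trace(thing, camera): "pixels" (420x560 bool, what is visible of it) and "bbox" ([left, top, right, bottom] in pixels, round what is visible of it).
- ctrl.landmark_of(thing, camera): "uv" ([column, row] in pixels: a listed point, or the origin of a listed thing).
The state is a dict: "t": time; "qpos": joint angles; "qvel": joint speeds; "joint_torque": joint torques, N m; "ee_pos": TCP position; "orientation": TCP orientation; "ft_force": force on the tool from outside, world axes, zero at the start; "moment": the same for the moment, N m; "width": finger opening in mm.
Only numpy, scipy, OpenCV 4.12 (cv2) and the standard library are available. Lean on these libraries where they do the work, as an engineer would, in place of code of your own. Each camera call takes 0.05 s, during which the arm holds its last target.

## Working session

There is one attempt and no reset: what is moved stays moved. The work goes in short steps, Python scripts to look and compute and a tool call to move; the robot and the scene stay as the last step left them, time stands still between calls to the robot, and variables do not carry over. Pictures are saved under pics/ and viewed, and the job is handed in when it is done.

Besides the shell and the picture viewer there is one more tool, called after "Call:" as a command line: name --argument value ..., lists and objects as JSON in quotes. jog_arm: Moves the arm, as the interface text tells. Its arguments: {"type":"object","properties":{"steps":{"type":"array"}},"required":["steps"]}

```bash
ls; mkdir -p pics
python3 - <<'E'
from workcell import ctrl
import cv2,numpy as np
for n in("side","top"):
    im=ctrl.get_image(n); cv2.imwrite(f"pics/{n}0.png",im[:,:,::-1])
    print(n,ctrl.camera_info(n))
    for th in("tile_sun","tile_red","tile_green","rack","camera_head","camera_stand"):
        print(th,[(np.round(d["bbox"]).tolist(),round(d["p"],2)) for d in ctrl.look_for(th,n)][:3])
    for th in("tile_sun","sun_face","lens","camera_head","rack","camera_stand","tile_red","tile_green"):
        print(th,[(np.round(d["uv"],1).tolist(),round(d["p"],2)) for d in ctrl.landmark_of(th,n)][:3])
print(ctrl.get_obs(), ctrl.tip_reach)
E
```

```text
pics
side {'fx': 434.7208828490763, 'fy': 434.7208828490763, 'cx': 275.01744571234303, 'cy': 212.70258507735176, 'dist': array([0.04153689, 0.        , 0.        , 0.        , 0.        ]), 'origin': array([ 438.82244466, -868.51498752,  741.03162149]), 'attitude': array([-2.13097478,  0.15042754, -0.06778272])}
tile_sun [([303.0, 297.0, 332.0, 329.0], 0.88), ([307.0, 151.0, 335.0, 175.0], 0.72), ([208.0, 308.0, 236.0, 342.0], 0.64)]
tile_red [([276.0, 322.0, 283.0, 365.0], 0.57)]
tile_green [([261.0, 266.0, 268.0, 303.0], 0.45)]
rack [([254.0, 281.0, 298.0, 388.0], 0.74)]
camera_head [([307.0, 148.0, 339.0, 173.0], 0.87), ([269.0, 298.0, 276.0, 331.0], 0.5)]
camera_stand [([304.0, 141.0, 361.0, 252.0], 0.8)]
tile_sun [([315.2, 321.5], 0.78), ([220.9, 339.5], 0.67), ([270.7, 329.5], 0.57)]
sun_face [([221.5, 323.0], 0.92), ([312.9, 311.5], 0.77), ([269.5, 319.0], 0.64)]
lens [([304.0, 167.0], 0.8)]
camera_head [([326.0, 161.7], 0.94)]
rack [([271.2, 329.0], 0.6)]
camera_stand [([335.2, 240.2], 0.64), ([381.2, 340.1], 0.45)]
tile_red [([277.4, 357.0], 0.85)]
tile_green [([265.3, 300.4
[... 1086 characters left out ...]
1.5], 0.53)]
{'t': 1.5, 'qpos': array([-1.22999916e+00,  4.23109337e-01,  1.62991543e+00,  2.52876469e-05,
        1.08859152e+00, -1.89578479e-02]), 'qvel': array([ 2.01393393e-03,  2.53542301e-05, -3.91544989e-04, -1.48148312e-03,
       -1.03199018e-03,  4.26520630e-05]), 'joint_torque': array([ 1.80244601e-04, -5.44567716e+01, -2.74044031e+01,  6.43237866e-02,
        1.67444005e-02, -8.62921212e-06]), 'ee_pos': array([ 220.0730203 , -584.95184346,  404.66315075]), 'orientation': array([-3.09088179e+00, -5.62036438e-01, -2.87868561e-05]), 'ft_force': array([-0.68108679, -0.18419032, -0.16809497]), 'moment': array([ 0.00743144, -0.02736246, -0.03205958]), 'width': 88.02288048349115} 182.0
```

View pics/side0.png

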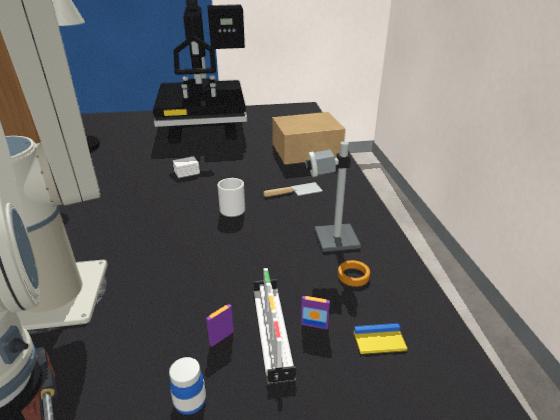

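View pics/top0.png

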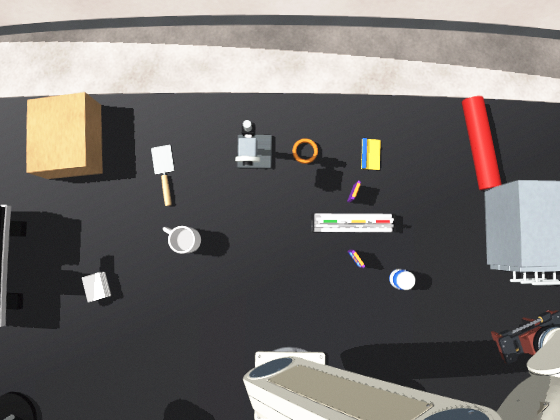

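```bash
cat > h.py <<'E'
import cv2,numpy as np
from scipy.spatial.transform import Rotation as R
from scipy.optimize import least_squares
from workcell import ctrl
CI={n:ctrl.camera_info(n) for n in("side","top")}
def KD(n):
    c=CI[n];return np.array([[c["fx"],0,c["cx"]],[0,c["fy"],c["cy"]],[0,0,1.]]),c["dist"]
def proj(n,P):
    c=CI[n];K,D=KD(n);Rc=R.from_rotvec(c["attitude"]).as_matrix().T
    return cv2.projectPoints(np.atleast_2d(P).astype(float),cv2.Rodrigues(Rc)[0],-Rc@c["origin"],K,D)[0][:,0]
def ray(n,uv):
    c=CI[n];K,D=KD(n);p=cv2.undistortPoints(np.array([[uv]],float),K,D)[0,0]
    return c["origin"],R.from_rotvec(c["attitude"]).as_matrix()@np.array([p[0],p[1],1])
def onz(n,uv,z):
    o,d=ray(n,uv);return o+d*(z-o[2])/d[2]
def tri(us,ut):
    def f(P): return np.r_[(proj("side",P)[0]-us),(proj("top",P)[0]-ut)]
    r=least_squares(f,[450,0,100.]);return r.x,r.fun
E
python3 - <<'E'
from h import *
s=cv2.imread("pics/side0.png");t=cv2.imread("pics/top0.png")
def crop(im,x0,y0,w,h,f,name): cv2.imwrite(name,cv2.resize(im[y0:y0+h,x0:x0+w],None,fx=f,fy=f,interpolation=cv2.INTER_CUBIC))
crop(s,245,260,100,125,4.8,"pics/s_rack.png");crop(s,295,135,80,115,5,"pics/s_cam.png")
crop(t,305,175,100,60,8,"pics/t_rack.png");crop(t,225,110,60,65,8,"pics/t_cam.png")
print(tri([304,167],[248.4,162.8]),tri([326,161.7],[248.6,146.5]))
for u in([248.4,162.8],):print(onz("top",u,250))
E
```

```text
(array([649.59794744, 120.76452072, 241.67876998]), array([ 2.54550107, -0.46826197, -0.32112076,  2.64478076])) (array([699.07787728, 119.50141527, 252.0075618 ]), array([-0.29038198,  0.06033332,  0.0446198 , -0.3024627 ]))
[654.95813935 119.35649562 250.        ]
```

View pics/s_rack.png

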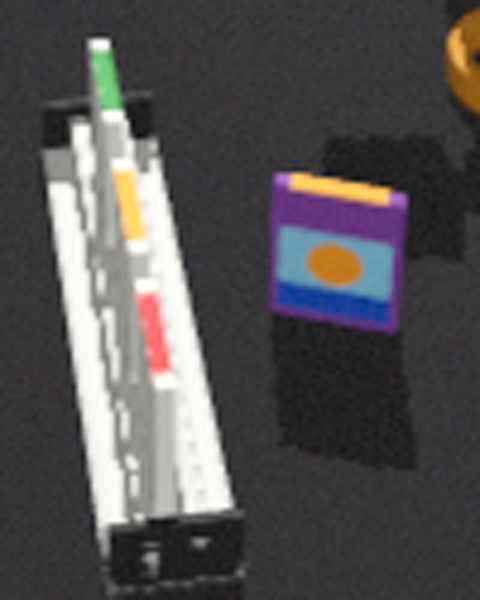

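View pics/s_cam.png

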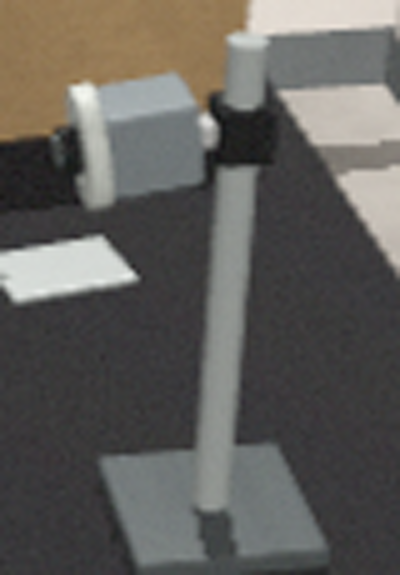

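View pics/t_rack.png

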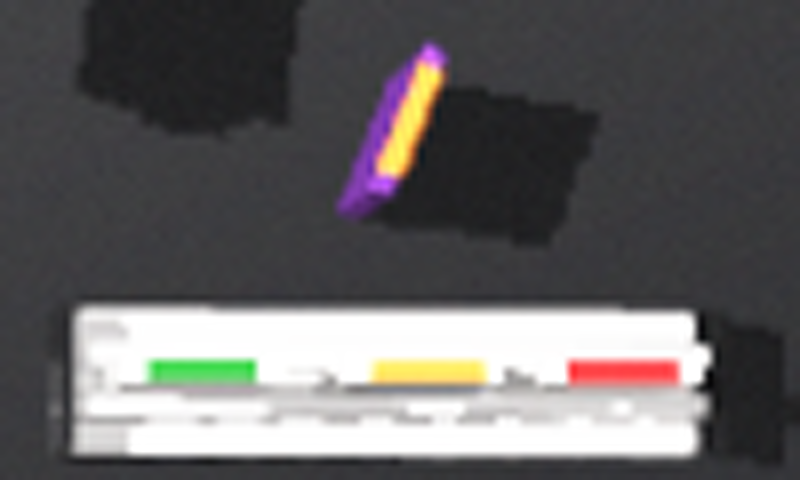

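View pics/t_cam.png

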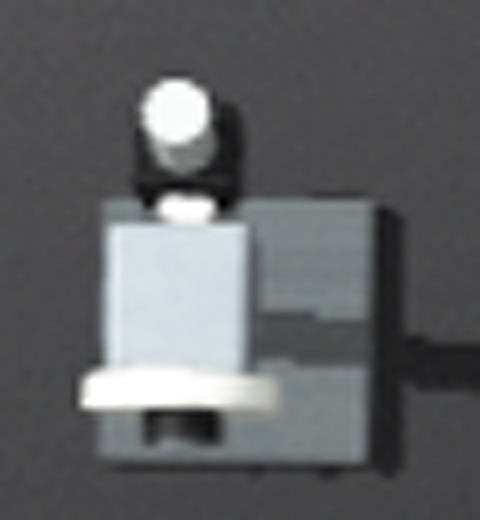

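```bash
cat > fit.py <<'E'
from h import *
s=cv2.imread("pics/side0.png");t=cv2.imread("pics/top0.png")
def cen(im,x0,y0,x1,y1,lo,hi):
    h=cv2.cvtColor(im[y0:y1,x0:x1],cv2.COLOR_BGR2HSV);m=cv2.inRange(h,lo,hi)>0
    v,u=np.nonzero(m);return np.array([u.mean()+x0,v.mean()+y0]),m.sum(),(u.min()+x0,u.max()+x0)
for nm,lo,hi in(("green",(50,110,80),(75,255,255)),("orange",(12,110,150),(32,255,255)),("red",(170,110,100),(180,255,255))):
    a=cen(t,315,212,400,230,lo,hi);b=cen(s,255,262,290,345,lo,hi)
    print(nm,a,b,onz("top",a[0],88).round(1),onz("side",b[0],88).round(1),tri(b[0],a[0]))
T=lambda x,y:np.array([225+(x+.5)/8-.5,110+(y+.5)/8-.5]); S=lambda x,y:np.array([295+(x+.5)/5-.5,135+(y+.5)/5-.5])
def model(p):
    X,Y,yaw,H,tilt,xr,xb=p
    W=R.from_euler("z",yaw).as_matrix();st=lambda a:np.array([X,Y,0])+W@np.array(a,float)
    Hd=W@R.from_euler("y",-tilt).as_matrix()  # +tilt: x axis up => looks down
    hg=st([-45,0,H]);hd=lambda a:hg+Hd@np.array(a,float)
    return st,hd,Hd
def res(p):
    st,hd,Hd=model(p);xr,xb=p[5:7];r=[]
    def add(n,P,uv,w=1): r.extend(w*(proj(n,P)[0]-uv))
    for a,uv in(([55,-55,14],T(375,200)),([-55,-55,14],T(370,462)),([-55,55,14],T(98,458)),([0,0,300],T(176,110))): add("top",st(a),uv)
    for a,uv in(([-55,55,14],S(100,458)),([55,55,14],S(277,445)),([55,-55,14],S(328,552)),([0,0,300],S(248,42))): add("side",st(a),uv)
    add("top",hd([xb,23,23]),T(108,224));add("top",hd([xb,-23,23]),T(248,224))
    add("side",hd([xb,23,23]),S(180,73));add("side",hd([xb,-23,23]),S(200,103));add("side",hd([xb,-23,-23]),S(205,182));add("side",hd([xb-50,-23,-23]),S(115,197))
    th=np.linspace(0,2*np.pi,73)
    ring=np.array([hd([xr,32*np.cos(q),32*np.sin(q)]) for q in th])
    qt=proj("top",ring);r+=[qt[:,0].min()-T(80,0)[0],qt[:,0].max()-T(277,0)[0]]
    qs=proj("side",ring);r+=[qs[:,1].min()-S(0,84)[1],qs[:,1].max()-S(0,209)[1]]
    add("top",hd([0,0,0]),[248.6,146.5],.5);add("side",hd([0,0,0]),[326,161.7],.5)
    add("top",hd([-51,0,0]),[248.4,162.8],.5);add("side",hd([-51,0,0]),[304,167],.25)
    return np.array(r)
if __name__=="__main__":
    f=least_squares(res,[744,119,0,250,.15,-30,25],loss="soft_l1",x_scale=[10,10,.1,10,.1,10,10])
    print(f.x.round(3));print(res(f.x).round(1))
    J=f.jac;print("sd",np.sqrt(np.diag(np.linalg.inv(J.T@J))).round(3))
    st,hd,Hd=model(f.x);print("lens",hd([-51,0,0]),"face target",hd([-171,0,0]));
    for n,im in(("side",s),("top",t)):
        im=cv2.resize(im,None,fx=6,fy=6,interpolation=cv2.INTER_CUBIC)
        def pl(P,c=(0,0,255)):
            q=proj(n,np.array(P));cv2.polylines(im,[np.round((q+.5)*6-.5).astype(int)],False,c,1)
        xb=f.x[6];B=lambda x:[hd([x,a*23,b*23]) for a,b in((1,1),(-1,1),(-1,-1),(1,-1),(1,1))]
        pl(B(xb));pl(B(xb-50),(0,255,0));pl([st([a*55,b*55,14]) for a,b in((1,1),(-1,1),(-1,-1),(1,-1),(1,1))])
        th=np.linspace(0,6.2832,40);pl([hd([f.x[5],32*np.cos(q),32*np.sin(q)]) for q in th],(255,0,0));pl([hd([-51,13*np.cos(q),13*np.sin(q)]) for q in th],(0,255,255))
        pl([st([10*np.cos(q),10*np.sin(q),300]) for q in th])
        x0,y0,w,h=(295,135,80,115) if n=="side" else (225,110,60,65)
        cv2.imwrite(f"pics/ov_{n}.png",cv2.resize(im[y0*6:(y0+h)*6,x0*6:(x0+w)*6],None,fx=.85,fy=.85))
E
python3 fit.py
```

```text
green (array([330. , 220.5]), np.int64(26), (np.int64(324), np.int64(336))) (array([267.05263158, 274.94736842]), np.int64(19), (np.int64(266), np.int64(269))) [ 516.8 -113.8   88. ] [ 516.7 -107.2   88. ] (array([ 516.25038381, -113.20013701,   93.15450953]), array([ 0.06075161, -0.0073542 , -0.00405951,  0.08000706]))
orange (array([358., 221.]), np.int64(39), (np.int64(352), np.int64(364))) (array([271.27083333, 302.22916667]), np.int64(48), (np.int64(269), np.int64(274))) [ 516.2 -197.9   88. ] [ 515.1 -195.7   88. ] (array([ 515.28614738, -197.49689222,   89.73649142]), array([ 0.18343072, -0.02237494, -0.01347018,  0.26117093]))
red (array([382.77777778, 220.59259259]), np.int64(27), (np.int64(376), np.int64(389))) (array([276.07142857, 326.14285714]), np.int64(14), (np.int64(275), np.int64(277))) [ 518.1 -272.9   88. ] [ 516.  -263.2   88. ] (array([ 515.83355156, -270.69650643,   96.06064121]), array([ 0.37820884, -0.04690365, -0.0311195 ,  0.5784621 ]))
[ 7.45140e+02  1.21988e+02 -1.00000e-02  2.52878e+02  1.35000e-01
 -4.21500e+01  1.90820e+01]
[ 0.1 -0.1 -0.2  0.4 -0.3  0.2 -0.   0.4 -0.3  0.   0.4 -0.3  0.9  0.1
  0.2 -0.2 -0.1 -0.5  0.3 -0.2 -0.2 -1.4  0.1  0.1  0.3  0.4 -0.9  1.1
  0.4  0.1  0.2 -0.1 -0.5 -0.4 -0.1 -0.4 -0.6  1.1  0.6 -0.6]
sd [1.1180e+00 1.0500e+00 1.6000e-02 1.9900e+00 5.0000e-02 1.7714e+01
 1.7800e+00]
lens [649.60535504 122.9865074  246.03885372] face target [530.69566323 124.22965427 229.9472478 ]
```

View pics/ov_side.png

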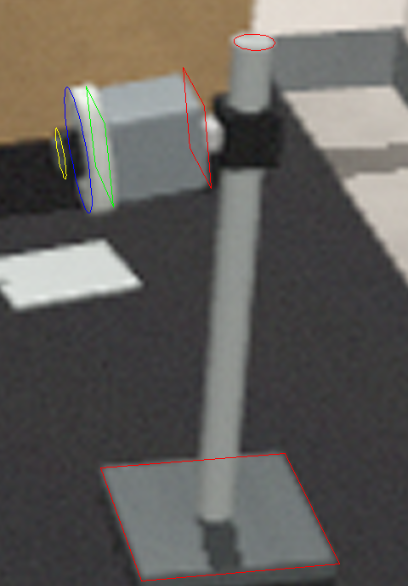

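View pics/ov_top.png

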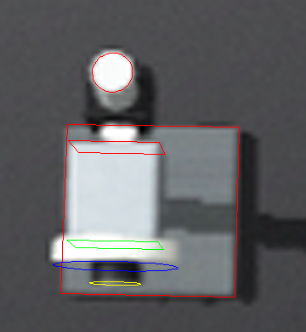

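```bash
cat > go.py <<'E'
from h import *
def delta(P,Rt):
    o=ctrl.get_obs();R0=R.from_rotvec(o["orientation"])
    print("t",round(o["t"],2),"pos",o["ee_pos"].round(1),"w",round(o["width"],1),"q",o["qpos"].round(2),"F",o["ft_force"].round(1))
    print("tool shift mm",R0.inv().apply(np.array(P)-o["ee_pos"]).round(2),"turn deg",np.degrees((R0.inv()*Rt).as_rotvec()).round(2))
def tool_for(tx,tz): # tool y=tx, z=-tz, x=y*z
    y=np.array(tx);z=-np.array(tz);return R.from_matrix(np.c_[np.cross(y,z),y,z])
DOWN=tool_for([1,0,0],[0,0,1])
E
python3 - <<'E'
from go import *
delta([515.5,-197.5,350],DOWN)
E
```

```text
t 1.5 pos [ 220.1 -585.   404.7] w 88.0 q [-1.23  0.42  1.63  0.    1.09 -0.02] F [-0.7 -0.2 -0.2]
tool shift mm [ 412.91 -258.65   54.68] turn deg [ -0.    -0.   -69.39]
```

Call:
jog_arm --steps '[[[0.0243,-0.0152,0.0032,0,0,0,0],[0.0243,-0.0152,0.0032,0,0,0,0],[0.0243,-0.0152,0.0032,0,0,0,0],[0.0243,-0.0152,0.0032,0,0,0,0],[0.0243,-0.0152,0.0032,0,0,0,0],[0.0243,-0.0152,0.0032,0,0,0,0],[0.0243,-0.0152,0.0032,0,0,0,0],[0.0243,-0.0152,0.0032,0,0,0,0],[0.0243,-0.0152,0.0032,0,0,0,0],[0.0243,-0.0152,0.0032,0,0,0,0],[0.0243,-0.0152,0.0032,0,0,0,0],[0.0243,-0.0152,0.0032,0,0,0,0],[0.0243,-0.0152,0.0032,0,0,0,0],[0.0243,-0.0152,0.0032,0,0,0,0],[0.0243,-0.0152,0.0032,0,0,0,0],[0.0243,-0.0152,0.0032,0,0,0,0],[0.0243,-0.0152,0.0032,0,0,0,0]]]'

```text
t: 2.92
ee_pos: [516.5, -196.4, 350.3]
orientation: [3.091, 0.562, 0.0]
ft_force: [0.5, -0.6, -0.6]
width: 44.0
```

Call:
jog_arm --steps '[[[0,0,0,0,0,-5.3,0],[0,0,0,0,0,-5.3,0],[0,0,0,0,0,-5.3,0],[0,0,0,0,0,-5.3,0],[0,0,0,0,0,-5.3,0],[0,0,0,0,0,-5.3,0],[0,0,0,0,0,-5.3,0],[0,0,0,0,0,-5.3,0],[0,0,0,0,0,-5.3,0],[0,0,0,0,0,-5.3,0],[0,0,0,0,0,-5.3,0],[0,0,0,0,0,-5.3,0],[0,0,0,0,0,-5.3,0],[0,0,0,0,0,-0.5,0],[0,0,0,0,0,0,0]]]'

```text
t: 4.17
ee_pos: [515.8, -197.7, 350.3]
orientation: [2.223, 2.219, 0.0]
ft_force: [-0.4, -0.8, 0.1]
width: 44.1
```

Run:
```python
from go import *
delta([515.5,-197.5,350],DOWN)
for n in("side","top"): cv2.imwrite(f"pics/{n}1.png",ctrl.get_image(n)[:,:,::-1])
```

```text
t 4.17 pos [ 515.8 -197.7  350.3] w 44.1 q [-0.39  0.39  1.83 -0.    0.92 -0.39] F [-0.4 -0.8  0.1]
tool shift mm [ 0.19 -0.26  0.33] turn deg [ 0.01  0.   -0.1 ]
```

View pics/side1.png

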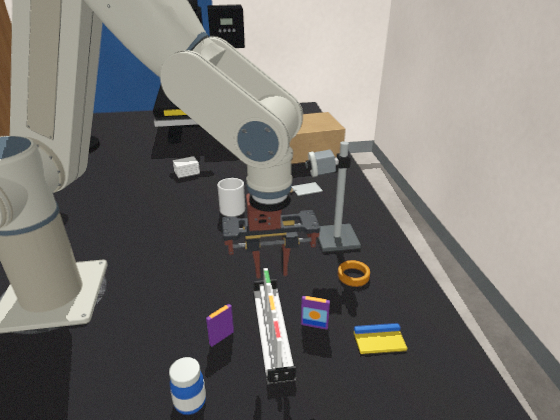

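View pics/top1.png

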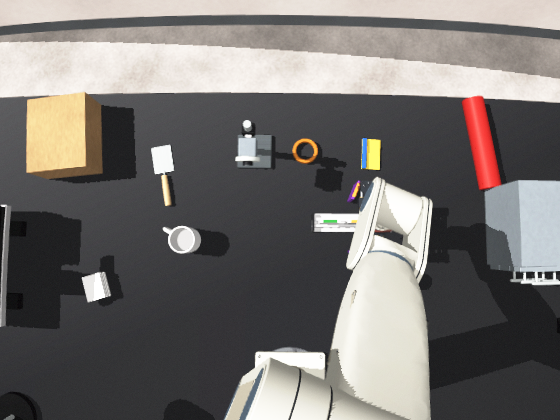

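Run:
```python
from go import *
print(proj("side",[[515.5-22,-197.5,168],[515.5+22,-197.5,168],[515.5,-197.5,88]]))
s=cv2.imread("pics/side1.png")[200:350,200:340];cv2.imwrite("pics/s1c.png",cv2.resize(s,None,fx=4,fy=4,interpolation=cv2.INTER_CUBIC))
```

```text
[[260.12007377 274.64989142]
 [281.76802525 272.54482096]
 [271.56724005 302.80336915]]
```

View pics/s1c.png

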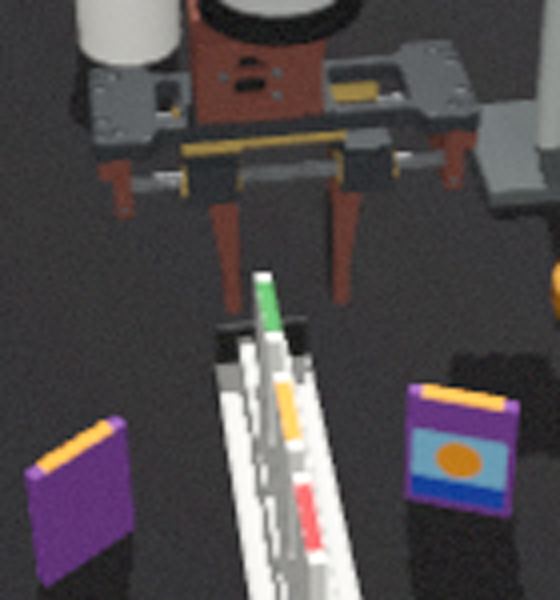

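Call:
jog_arm --steps '[[[0,0,0.0125,0,0,0,0],[0,0,0.0125,0,0,0,0],[0,0,0.0125,0,0,0,0],[0,0,0.0125,0,0,0,0],[0,0,0.0125,0,0,0,0],[0,0,0.0125,0,0,0,0],[0,0,0.0125,0,0,0,0],[0,0,0.0125,0,0,0,0],[0,0,0.0125,0,0,0,0],[0,0,0.0125,0,0,0,0],[0,0,0,0,0,0,0],[0,0,0,0,0,0,0]]]'

```text
t: 5.27
ee_pos: [515.5, -197.6, 224.3]
orientation: [-2.22, -2.22, 0.001]
ft_force: [-0.1, 0.2, 0.4]
width: 44.3
```

Run:
```python
from go import *
delta([515.5,-197.5,226],DOWN)
s=ctrl.get_image("side")[:,:,::-1][200:350,200:340];cv2.imwrite("pics/s2c.png",cv2.resize(s,None,fx=4,fy=4,interpolation=cv2.INTER_CUBIC))
```

```text
t 5.27 pos [ 515.5 -197.6  224.3] w 44.3 q [-0.39  0.59  1.88 -0.    0.67 -0.39] F [-0.1  0.2  0.4]
tool shift mm [ 0.08 -0.02 -1.65] turn deg [-0.1  -0.04  0.01]
```

View pics/s2c.png

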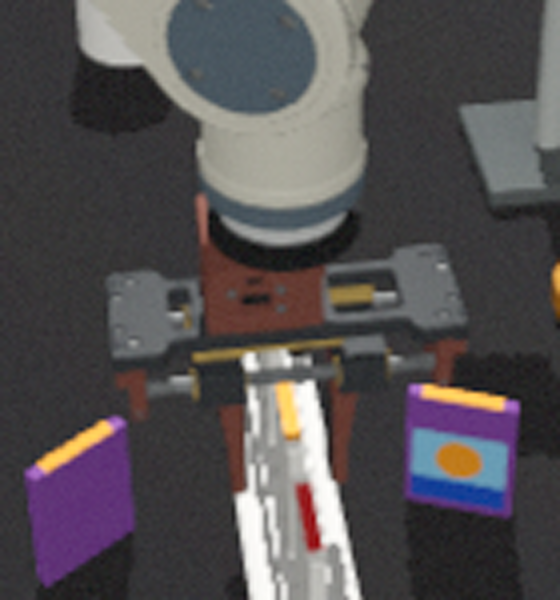

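Call:
jog_arm --steps '[[[0,0,0,0,0,0,0.2],[0,0,0,0,0,0,0.35],[0,0,0,0,0,0,0.5],[0,0,0,0,0,0,0.6],[0,0,0,0,0,0,0.66],[0,0,0,0,0,0,0.7],[0,0,0,0,0,0,0.74],[0,0,0,0,0,0,0.77],[0,0,0,0,0,0,0.8],[0,0,0,0,0,0,0.85],[0,0,0,0,0,0,0.9],[0,0,0,0,0,0,1],[0,0,0,0,0,0,1],[0,0,0,0,0,0,1],[0,0,0,0,0,0,1],[0,0,0,0,0,0,1]]]'

```text
t: 6.65
ee_pos: [515.8, -197.7, 225.3]
orientation: [2.221, 2.222, 0.0]
ft_force: [0.3, -0.6, 0.4]
width: 9.4
```

Gripped at 9.4 mm. Lift straight up.

Call:
jog_arm --steps '[[[0,0,-0.004,0,0,0,1],[0,0,-0.008,0,0,0,1],[0,0,-0.012,0,0,0,1],[0,0,-0.016,0,0,0,1],[0,0,-0.016,0,0,0,1],[0,0,-0.016,0,0,0,1],[0,0,-0.016,0,0,0,1],[0,0,-0.016,0,0,0,1],[0,0,-0.016,0,0,0,1],[0,0,-0.016,0,0,0,1],[0,0,-0.016,0,0,0,1],[0,0,-0.016,0,0,0,1],[0,0,-0.012,0,0,0,1],[0,0,-0.008,0,0,0,1],[0,0,0,0,0,0,1],[0,0,0,0,0,0,1]]]'

```text
t: 7.98
ee_pos: [515.5, -197.6, 413.5]
orientation: [2.221, 2.221, 0.0]
ft_force: [-0.1, -0.6, -1.2]
width: 8.6
```

```bash
cat > tgt.py <<'E'
from go import *
import fit
def run(face,tilt,yaw,yoff=0,dz=0):
    M=(R.from_euler("z",yaw)*R.from_euler("y",-tilt)).as_matrix();tx,ty,tz=M.T
    # grasp: TCP in tile frame: x=0, y=yoff (tile centre rel.), z: tile origin at 8 when TCP at 225.3 -> 217.3 (+dz)
    org=np.array(face)-4.5*tx-40*tz
    P=org+(217.3+dz)*tz+yoff*ty
    delta(P,tool_for(tx,tz)); print("P",P.round(1)); return P
E
python3 - <<'E'
from tgt import *
# tilt .135 yaw -.01
run([530.7,124.2,229.9],.135,-.01)
for n in("side","top"):
    cv2.imwrite(f"pics/{n}3.png",ctrl.get_image(n)[:,:,::-1])
    print(n,[(np.round(d["uv"],1).tolist(),round(d["p"],2)) for d in ctrl.landmark_of("sun_face",n)])
p=ctrl.get_obs()["ee_pos"];print(proj("side",p+[4.5,0,-177.3]),proj("top",p+[0,0,-137.3]))
E
```

```text
green (array([330. , 220.5]), np.int64(26), (np.int64(324), np.int64(336))) (array([267.05263158, 274.94736842]), np.int64(19), (np.int64(266), np.int64(269))) [ 516.8 -113.8   88. ] [ 516.7 -107.2   88. ] (array([ 516.25038381, -113.20013701,   93.15450953]), array([ 0.06075161, -0.0073542 , -0.00405951,  0.08000706]))
orange (array([358., 221.]), np.int64(39), (np.int64(352), np.int64(364))) (array([271.27083333, 302.22916667]), np.int64(48), (np.int64(269), np.int64(274))) [ 516.2 -197.9   88. ] [ 515.1 -195.7   88. ] (array([ 515.28614738, -197.49689222,   89.73649142]), array([ 0.18343072, -0.02237494, -0.01347018,  0.26117093]))
red (array([382.77777778, 220.59259259]), np.int64(27), (np.int64(376), np.int64(389))) (array([276.07142857, 326.14285714]), np.int64(14), (np.int64(275), np.int64(277))) [ 518.1 -272.9   88. ] [ 516.  -263.2   88. ] (array([ 515.83355156, -270.69650643,   96.06064121]), array([ 0.37820884, -0.04690365, -0.0311195 ,  0.5784621 ]))
t 7.98 pos [ 515.5 -197.6  413.5] w 8.6 q [-0.39  0.31  1.78 -0.    1.05 -0.39] F [-0.1 -0.6 -1.2]
tool shift mm [322.06 -13.06   8.47] turn deg [-7.72 -0.03  0.59]
P [502.4 124.5 405. ]
side [([218.2, 321.6], 0.77), ([315.2, 313.5], 0.55), ([270.5, 246.5], 0.54)]
top [([353.6, 258.6], 0.61), ([368.6, 216.8], 0.6), ([354.5, 189.3], 0.48)]
[[272.73613539 246.723308  ]] [[371.87779963 216.4458029 ]]
```

View pics/side3.png

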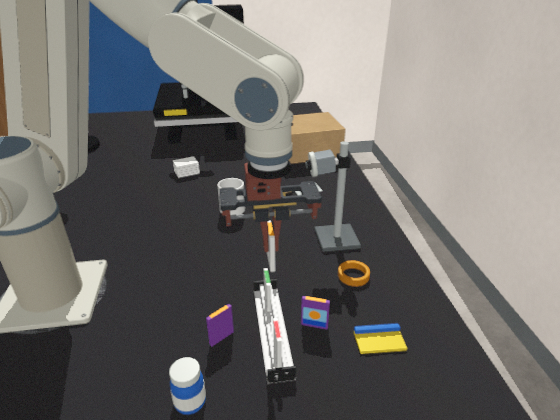

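Call:
jog_arm --steps '[[[0.01,0,0,-0.5,0,0,1],[0.018,0,0,-0.5,0,0,1],[0.022,0,0,-0.5,0,0,1],[0.022,0,0,-0.5,0,0,1],[0.022,0,0,-0.5,0,0,1],[0.022,0,0,-0.5,0,0,1],[0.022,0,0,-0.5,0,0,1],[0.022,0,0,-0.5,0,0,1],[0.022,0,0,-0.5,0,0,1],[0.022,0,0,-0.5,0,0,1],[0.022,0,0,-0.5,0,0,1],[0.022,0,0,-0.5,0,0,1],[0.022,0,0,-0.5,0,0,1],[0.02,0,0,-0.5,0,0,1],[0.016,0,0,-0.5,0,0,1],[0.01,0,0,-0.2,0,0,1],[0.006,0,0,0,0,0.5,1],[0,0,0,0,0,0,1],[0,0,0,0,0,0,1]]]'

```text
t: 9.77
ee_pos: [515.5, 124.3, 413.1]
orientation: [2.161, 2.144, 0.145]
ft_force: [-0.5, -1.0, -2.5]
width: 9.0
```

Run:
```python
from tgt import *
run([530.7,124.2,229.9],.135,-.01)
```

```text
green (array([330. , 220.5]), np.int64(26), (np.int64(324), np.int64(336))) (array([267.05263158, 274.94736842]), np.int64(19), (np.int64(266), np.int64(269))) [ 516.8 -113.8   88. ] [ 516.7 -107.2   88. ] (array([ 516.25038381, -113.20013701,   93.15450953]), array([ 0.06075161, -0.0073542 , -0.00405951,  0.08000706]))
orange (array([358., 221.]), np.int64(39), (np.int64(352), np.int64(364))) (array([271.27083333, 302.22916667]), np.int64(48), (np.int64(269), np.int64(274))) [ 516.2 -197.9   88. ] [ 515.1 -195.7   88. ] (array([ 515.28614738, -197.49689222,   89.73649142]), array([ 0.18343072, -0.02237494, -0.01347018,  0.26117093]))
red (array([382.77777778, 220.59259259]), np.int64(27), (np.int64(376), np.int64(389))) (array([276.07142857, 326.14285714]), np.int64(14), (np.int64(275), np.int64(277))) [ 518.1 -272.9   88. ] [ 516.  -263.2   88. ] (array([ 515.83355156, -270.69650643,   96.06064121]), array([ 0.37820884, -0.04690365, -0.0311195 ,  0.5784621 ]))
t 9.77 pos [515.5 124.3 413.1] w 9.0 q [ 0.22  0.25  1.87 -0.04  0.89  0.25] F [-0.5 -1.  -2.5]
tool shift mm [  0.09 -14.11   6.26] turn deg [-0.07 -0.07  0.11]
P [502.4 124.5 405. ]
```

Call:
jog_arm --steps '[[[0,-0.003,0.0015,0,0,0,1],[0,-0.004,0.0015,0,0,0,1],[0,-0.004,0.0015,0,0,0,1],[0,-0.003,0.0015,0,0,0,1],[0,0,0,0,0,0,1],[0,0,0,0,0,0,1],[0,0,0,0,0,0,1]]]'

```text
t: 10.35
ee_pos: [502.7, 124.4, 405.6]
orientation: [2.161, 2.143, 0.146]
ft_force: [-0.1, -0.5, -0.9]
width: 8.8
```

```bash
sed -i 's/^import fit//' tgt.py
python3 - <<'E'
from tgt import *
P=run([530.7,124.2,229.9],.135,-.01)
for n in("side","top"):
    im=ctrl.get_image(n)[:,:,::-1].copy();cv2.imwrite(f"pics/{n}4.png",im)
    for th in("sun_face","tile_sun","lens","camera_head"):print(n,th,[(np.round(d["uv"],1).tolist(),round(d["p"],2)) for d in ctrl.landmark_of(th,n)])
    o=ctrl.get_obs();Rt=R.from_rotvec(o["orientation"]);x,y,z=Rt.as_matrix().T
    c=lambda a,b,h:o["ee_pos"]+217.3*z+a*y+b*x-h*z
    pts=[c(4.5,30,0),c(4.5,-30,0),c(4.5,-30,80),c(4.5,30,80),c(4.5,30,0)]+[c(-4.5,30,0),c(-4.5,-30,0),c(-4.5,-30,80),c(-4.5,30,80),c(-4.5,30,0)]
    q=proj(n,np.array(pts));x0,y0=(210,100) if n=="side" else (200,110)
    print("pred face",proj(n,c(4.5,0,40)))
    big=cv2.resize(im[y0:y0+140,x0:x0+160],None,fx=5,fy=5,interpolation=cv2.INTER_CUBIC)
    raw=big.copy();cv2.polylines(big,[np.round((q-[x0,y0]+.5)*5-.5).astype(int)],False,(0,0,255),1)
    cv2.imwrite(f"pics/{n}4r.png",cv2.resize(raw,(800,600)) if 0 else raw[:600]);cv2.imwrite(f"pics/{n}4o.png",big[:600])
E
```

```text
t 10.35 pos [502.7 124.4 405.6] w 8.8 q [ 0.23  0.24  1.9  -0.04  0.87  0.26] F [-0.1 -0.5 -0.9]
tool shift mm [ 0.09 -0.4   0.56] turn deg [-0.02 -0.08  0.07]
P [502.4 124.5 405. ]
side sun_face [([218.9, 320.9], 0.93), ([314.5, 316.2], 0.76), ([259.9, 174.0], 0.71)]
side tile_sun [([313.9, 322.4], 0.85), ([326.2, 160.7], 0.71), ([257.4, 185.2], 0.69), ([224.5, 339.9], 0.59)]
side lens [([307.8, 164.2], 0.86)]
side camera_head [([328.4, 160.3], 0.6), ([263.4, 175.7], 0.5)]
pred face [[260.6367739  173.09262436]]
top sun_face [([354.3, 259.2], 0.69), ([355.7, 192.7], 0.57), ([371.5, 156.2], 0.21)]
top tile_sun [([353.0, 258.4], 0.58), ([353.6, 192.5], 0.51)]
top lens []
top camera_head [([248.0, 147.1], 0.57)]
pred face [[246.12412251 210.60513893]]
```

View pics/side4o.png

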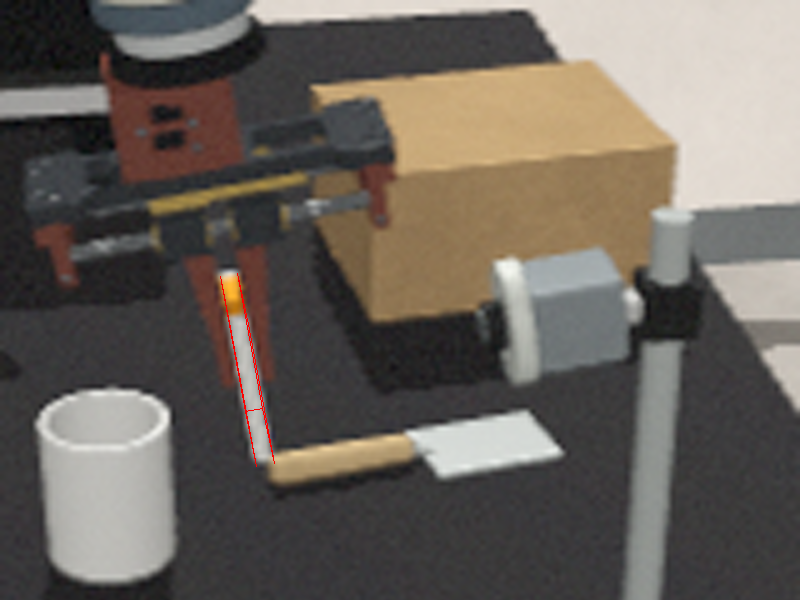

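View pics/top4.png

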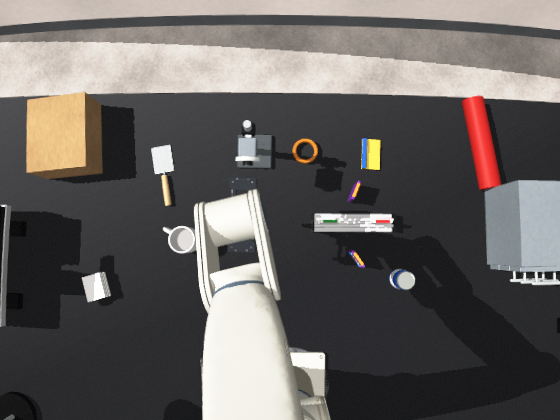

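```bash
python3 - <<'E' | tail -8
from fit import *
for tl in(0.,.05,.1,.135,.18,.22,.27,.35):
    f=least_squares(lambda p:res(np.r_[p[:4],tl,p[4:]]),[744,119,0,250,-30,25],loss="soft_l1",x_scale=[10,10,.1,10,10,10])
    p=np.r_[f.x[:4],tl,f.x[4:]];st,hd,_=model(p);print(tl,round(f.cost,2),p.round(2),hd([-51,0,0]).round(1),hd([-171,0,0]).round(1))
E
```

```text
0.18 4.49 [ 7.4514e+02  1.2199e+02 -1.0000e-02  2.5228e+02  1.8000e-01 -3.2660e+01
  1.9670e+01] [650.  123.3 243.1] [531.9 124.9 221.7]
0.22 5.51 [ 7.4514e+02  1.2198e+02 -2.0000e-02  2.5167e+02  2.2000e-01 -2.6420e+01
  2.0180e+01] [650.4 123.5 240.5] [533.3 125.4 214.4]
0.27 7.61 [ 7.4516e+02  1.2198e+02 -2.0000e-02  2.5077e+02  2.7000e-01 -2.0120e+01
  2.1050e+01] [651.  123.8 237.2] [535.4 126.  205.2]
0.35 12.05 [ 7.4522e+02  1.2202e+02 -2.0000e-02  2.4899e+02  3.5000e-01 -1.2110e+01
  2.3020e+01] [652.3 124.  231.5] [539.6 126.3 190.4]
```

Run:
```python
from go import *
acc={"side":0,"top":0}
L=[];H=[]
for i in range(12):
    acc["side"]=acc["side"]+ctrl.get_image("side").astype(float)
    for th,l in(("lens",L),("camera_head",H)):
        for d in ctrl.landmark_of(th,"side")[:3]:
            if 290<d["uv"][0]<345 and 140<d["uv"][1]<185: l.append(np.r_[d["uv"],d["p"]])
for i in range(6): acc["top"]=acc["top"]+ctrl.get_image("top").astype(float)
print(np.round(L,1).tolist(),np.mean(L,0),np.std(L,0));print(np.mean(H,0),np.std(H,0))
np.savez("avg.npz",side=acc["side"]/12,top=acc["top"]/6)
s=(acc["side"]/12)[:,:,::-1]
c=s[140:185,295:355];c=255*(c/255)**.5
cv2.imwrite("pics/s5.png",cv2.resize(c,None,fx=13,fy=13,interpolation=cv2.INTER_CUBIC))
t=(acc["top"]/6)[:,:,::-1][115:180,225:285];t=255*(t/255)**.5
cv2.imwrite("pics/t5.png",cv2.resize(t,None,fx=9,fy=9,interpolation=cv2.INTER_CUBIC))
print(ctrl.get_obs()["t"])
```

```text
[[305.7, 167.2, 0.6], [305.3, 165.7, 0.7], [306.1, 165.8, 0.7], [309.1, 163.9, 0.7], [305.3, 166.2, 0.6], [306.6, 166.8, 0.8], [304.8, 166.0, 0.6], [305.1, 167.6, 0.6], [304.9, 167.7, 0.9], [304.6, 167.8, 0.8], [306.0, 169.1, 0.6]] [305.77272727 166.70909091   0.69727273] [1.20233932 1.32901505 0.10127289]
[326.31818182 161.72727273   0.82727273] [1.36636091 1.00189902 0.10269911]
12.95[ WARN:0@40.953] global loadsave.cpp:1063 imwrite_ Unsupported depth image for selected encoder is fallbacked to CV_8U.
```

View pics/s5.png

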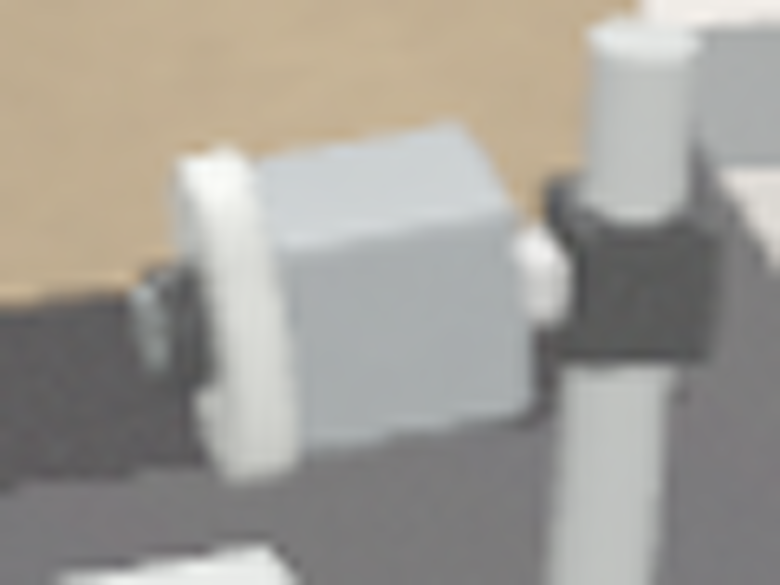

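View pics/t5.png

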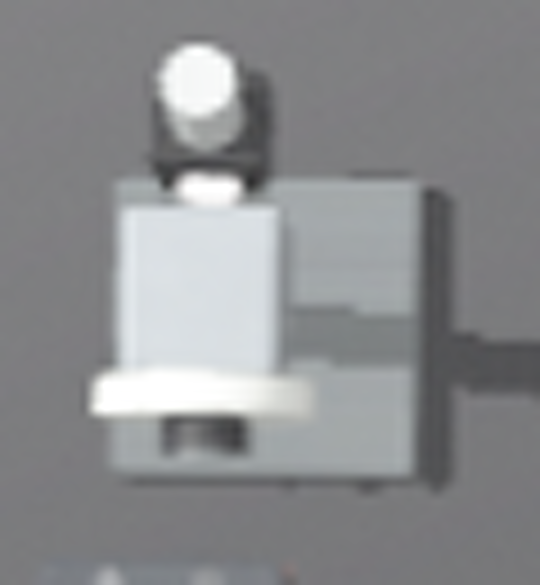

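```bash
cat > fit2.py <<'E'
from h import *
T=lambda x,y:np.array([225+(x+.5)/9-.5,115+(y+.5)/9-.5]); S=lambda x,y:np.array([295+(x+.5)/13-.5,140+(y+.5)/13-.5])
T8=lambda x,y:np.array([225+(x+.5)/8-.5,110+(y+.5)/8-.5]); S5=lambda x,y:np.array([295+(x+.5)/5-.5,135+(y+.5)/5-.5])
th=np.linspace(0,2*np.pi,181)
def model(p):
    X,Y,yaw,H,tilt=p[:5]
    W=R.from_euler("z",yaw).as_matrix();st=lambda a:np.array([X,Y,0])+W@np.array(a,float)
    Hd=W@R.from_euler("y",-tilt).as_matrix();hg=st([-45,0,H])
    return st,(lambda a:hg+Hd@np.array(a,float)),Hd
def res(p,bias=True):
    # last 4: per-camera pixel bias (calib 2 mm)
    st,hd,Hd=model(p);xb,tr=p[5:7];b={"side":p[7:9],"top":p[9:11]};r=[]
    pr=lambda n,P:proj(n,P)+b[n]
    def pt(n,P,uv,w=1): r.extend(w*(pr(n,P)[0]-uv))
    def ln(n,P,Q,uvs):
        a,c=pr(n,np.array([P,Q]));d=(c-a)/np.linalg.norm(c-a)
        for u in uvs: e=u-a;r.append(1.5*(d[0]*e[1]-d[1]*e[0]))
    for a,uv in(([55,-55,14],T(420,180)),([-55,-55,14],T(415,475)),([-55,55,14],T(110,472)),([0,0,300],T(199,81))): pt("top",st(a),uv)
    for a,uv in(([-55,55,14],S5(100,458)),([55,55,14],S5(277,445)),([55,-55,14],S5(328,552)),([0,0,300],S(645,45))): pt("side",st(a),uv)
    xf=xb-50
    N=lambda s,x,y,z:hd([x,y*23,z*23])
    ln("side",N(0,xf,-1,1),N(0,xb,-1,1),[S(300,244),S(400,226),S(500,209)])
    ln("side",N(0,xf,-1,-1),N(0,xb,-1,-1),[S(310,446),S(400,430),S(520,413)])
    ln("side",N(0,xb,-1,-1),N(0,xb,-1,1),[S(514,240),S(522,330),S(529,400)])
    ln("side",N(0,xf,1,1),N(0,xb,1,1),[S(270,163),S(350,145),S(440,126)])
    ln("side",N(0,xb,-1,1),N(0,xb,1,1),[S(470,140),S(500,188)])
    ln("top",N(0,xb,-1,1),N(0,xb,1,1),[T(130,207),T(270,207)])
    ln("top",N(0,xf,1,1),N(0,xb,1,1),[T(120,220),T(119,350)])
    ln("top",N(0,xf,-1,1),N(0,xb,-1,1),[T(280,220),T(277,350)])
    ring=np.array([hd([x,32*np.cos(q),32*np.sin(q)]) for x in(xf,xf-tr) for q in th])
    qt=pr("top",ring);qs=pr("side",ring)
    r+=[qt[:,0].min()-T(88,0)[0],qt[:,0].max()-T(315,0)[0],qt[:,1].max()-T(0,420)[1]]
    r+=[qs[:,1].min()-S(0,147)[1],qs[:,1].max()-S(0,484)[1],qs[:,0].min()-S(171,0)[0],qs[:,0].max()-S(303,0)[0]]
    pt("side",hd([-51,0,0]),S(148,322),.7)
    r+=list((p[5:7]-[25,9])/[6,3])+list(np.array(p[7:11])/.7)
    return np.array(r)
if __name__=="__main__":
    p0=np.r_[745,122,0,252,.15,20,9,0,0,0,0];xs=np.r_[10,10,.1,10,.1,10,5,1,1,1,1]
    f=least_squares(res,p0,loss="soft_l1",x_scale=xs);p=f.x;J=f.jac
    print(p.round(3),f.cost);print(res(p).round(1));print("sd",(np.sqrt(np.diag(np.linalg.inv(J.T@J)))*.6).round(3))
    st,hd,_=model(p);print(hd([-51,0,0]),hd([-171,0,0]))
    for tl in(.08,.13,.18,.23):
        g=least_squares(lambda v:res(np.r_[v[:4],tl,v[4:]]),np.delete(p,4),loss="soft_l1",x_scale=np.delete(xs,4))
        q=np.r_[g.x[:4],tl,g.x[4:]];st,hd,_=model(q);print(tl,round(g.cost,2),hd([-51,0,0]).round(1),hd([-171,0,0]).round(1))
E
python3 fit2.py
```

```text
[ 7.44747e+02  1.22452e+02 -1.30000e-02  2.52452e+02  1.47000e-01
  1.85890e+01  8.18300e+00 -1.90000e-01  9.10000e-02  1.45000e-01
 -2.11000e-01] 7.418854383044426
[ 0.3 -0.1 -0.1  0.3 -0.3 -0.1 -0.2  0.1 -0.7  0.   0.1 -0.2  0.5  0.2
 -0.2 -0.2 -0.5 -0.3  0.1 -1.6 -1.4 -0.6 -0.1 -0.1 -0.   1.8  1.6  1.5
 -0.5 -0.2 -0.3  0.2  0.   0.3 -0.1 -0.1  0.6 -0.2  0.4  0.3 -0.4  0.
 -1.5  0.1  0.5 -1.1 -0.3 -0.3  0.1  0.2 -0.3]
sd [1.12  1.156 0.009 0.946 0.018 0.838 1.068 0.344 0.284 0.388 0.332]
[649.30222574 123.73226976 245.00523754] [530.59905962 125.32399917 227.48311579]
0.08 9.43 [648.9 123.2 248. ] [529.3 123.8 238.4]
0.13 7.56 [649.2 123.6 245.8] [530.2 124.9 230.2]
0.18 8.0 [649.6 124.  243.4] [531.5 126.2 221.9]
0.23 10.69 [650.1 124.4 240.9] [533.3 127.4 213.5]
```

Run:
```python
from tgt import *
run([530.7,125.3,227.2],.15,-.013)
```

```text
t 12.95 pos [502.6 124.5 405.5] w 8.8 q [ 0.23  0.24  1.9  -0.04  0.87  0.26] F [-0.6 -1.  -1.1]
tool shift mm [ 1.2  -3.3   3.22] turn deg [-0.89 -0.1   0.25]
P [499.8 125.7 401.8]
```

Call:
jog_arm --steps '[[[0.0006,-0.0016,0.0016,-0.4,0,0.1,1],[0.0006,-0.0016,0.0016,-0.5,0,0.1,1],[0,0,0,0,0,0,1],[0,0,0,0,0,0,1],[0,0,0,0,0,0,1],[0,0,0,0,0,0,1],[0,0,0,0,0,0,1],[0,0,0,0,0,0,1]]]'

```text
t: 13.62
ee_pos: [499.9, 125.7, 401.9]
orientation: [2.157, 2.131, 0.162]
ft_force: [-0.5, -0.2, -1.8]
width: 8.8
```

Run:
```python
from tgt import *
run([530.7,125.3,227.2],.15,-.013)
im=ctrl.get_image("side")[:,:,::-1].copy();cv2.imwrite("pics/side6.png",im)
o=ctrl.get_obs();x,y,z=R.from_rotvec(o["orientation"]).as_matrix().T
c=lambda a,b,h:o["ee_pos"]+217.3*z+a*y+b*x-h*z
q=proj("side",np.array([c(a,b,h) for a in(4.5,-4.5) for b,h in((30,0),(-30,0),(-30,80),(30,80),(30,0))]))
b=cv2.resize(im[140:200,235:315],None,fx=10,fy=10,interpolation=cv2.INTER_CUBIC)
cv2.polylines(b,[np.round((q-[235,140]+.5)*10-.5).astype(int)],False,(0,0,255),1);cv2.imwrite("pics/s6.png",b)
```

```text
t 13.62 pos [499.9 125.7 401.9] w 8.8 q [ 0.23  0.24  1.91 -0.05  0.84  0.27] F [-0.5 -0.2 -1.8]
tool shift mm [ 0.02 -0.18  0.04] turn deg [ 0.01 -0.11  0.05]
P [499.8 125.7 401.8]
```

View pics/s6.png

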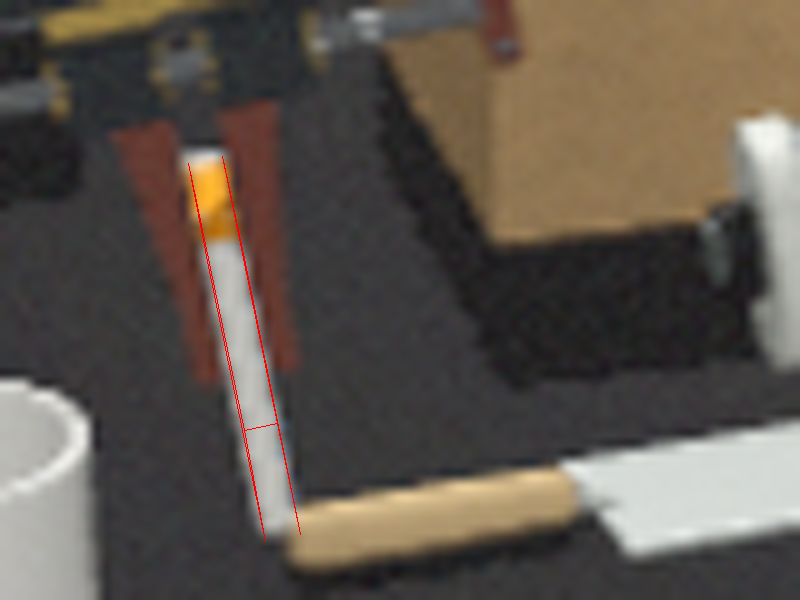

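View pics/side6.png

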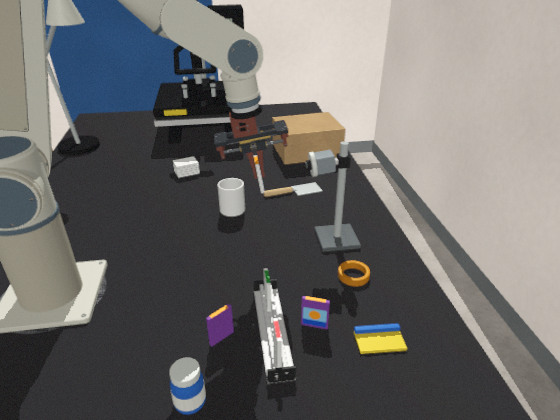

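Run:
```python
from workcell import ctrl
print(ctrl.close_job())
```

```text
the job is handed in; nothing more can be done
None
```

I lifted the sun tile out of the middle place in the rack. It is now held in front of the inspection camera, picture towards the lens and right way up, and I handed the job in with the tile still held (robot clock at 13.6 s at the last check). The hand-in gives no verdict, so what follows rests on my own measurements.

- **Camera pose:** fitting both camera views put the lens at about (649, 124, 245) mm, looking about 0.15 ± 0.02 rad downwards. I moved the tile to match this.
- **Position:** the arm is within 0.2 mm and 0.15° of the pose worked out for 120 mm, centred and square. The tile's outline, calculated from the arm pose, agrees with the last side picture to about 1 pixel (roughly 2 mm).
- **Grip:** the fingers stand 8.8 mm apart on the 9 mm tile. The grip is fixed at half the maximum, 30 N. The wrist force stayed under 3 N in every reading.
- **Other things:** in the last side picture the red and green tiles are still standing in the rack. The camera and the other things look untouched.

**Weaker points:**
- From the top view the arm hides the tile and its picture, so the sideways centring rests on where I measured the tile in the rack (about ±2 mm), not on a direct look at the end.
- The side networks placed the lens about 2 pixels lower than I read it by eye. I went with the fitted pose.
- In the fit, two edges of the camera box were about 1 pixel off.

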